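# Fetch the yellow-capped jar from behind a bypass door

## Task

I need the small jar with the yellow cap from the display case: first take the wooden spatula off the case and lay it flat on the green mat, then slide the clear door above that jar all the way open, past the other door. Lift the jar out and stand it upright on the round wooden board, without tipping it or letting it fall. Leave that door open and the other one shut, and leave the blue-capped jar, the bowl and the spoon where they are.

Things in the scene. Friction and masses are not known exactly. Their poses are not given: they have to be found in the camera images.
- case: Fixed wooden display case, 220 (x) by 400 (y) by 110 mm high; origin: centre of underside, z up. Divider at y=0: left (+y) and right (-y) compartments, each about 190 by 183 mm, floor 10 mm up, one jar in each. Two level clear doors on top: the lower covers the right half (top face 110 mm up, flush with the rims), the upper the left half (top face 120 mm up). A thing on the lower door blocks both.
- lower_door (a joint): Travel (m) of the lower clear door over the right (-y) compartment: 0 shut, grows as it slides towards the case's +y beneath the upper door; stops at 0.14, uncovering y -188 to -48 mm of the case. About 1.5 N friction; stays where left; may start up to 12 mm ajar.
- upper_door (a joint): Travel (m) of the upper clear door over the left (+y) compartment: 0 shut, grows as it slides towards the case's -y above the lower door; stops at 0.14, uncovering y 52 to 188 mm of the case. About 1.5 N friction; stays where left; may start up to 12 mm ajar.
- lower_door_handle (a point): Grip point of the black upright fin on the lower door, near its outer (-y) end; moves with the door. Fin: 12 mm thick along the case's y, 70 mm long along the case's x, its top 12 mm above this point, and running down 36 mm below it to the door. This point is 26 mm above the upper door's top face.
- upper_door_handle (a point): Grip point of the black upright fin on the upper door, near its outer (+y) end; moves with the door. Fin: 12 mm thick along the case's y, 70 mm long along the case's x, its top 12 mm above this point, and running down 26 mm below it to the door.
- jar_center (a point): Centre (half-way up) of the wanted jar: glass, yellow twist cap, 50 mm diameter, 85 mm tall, about 0.18 kg, standing upright in one of the compartments; z along its axis, up.
- other_jar_center (a point): Centre (half-way up) of the other jar, same size but with a blue twist cap, in the other compartment; to be left there.
- spatula_center (a point): Balance point of the wooden spatula, in its handle, 8 mm above its underside. 240 mm long along its x (120 mm either way), lying flat on the lower door roughly along the case's x. Handle 20 mm wide, 16 mm thick from 120 mm behind (-x) to 40 mm ahead of this point, then a blade 55 mm wide, 6 mm thick. About 60 g.
- mat: Thin green rubber mat fixed on the counter, 260 mm (its x) by 120 mm (its y), 6 mm thick; origin at the centre of its underside. It may be on either side of the case.
- board: Round dark wooden board fixed on the counter, 160 mm diameter, 14 mm thick; origin at the centre of its underside. On the other side of the case from the mat.
- bowl: White porcelain bowl, 140 mm across, 60 mm high, loose on the counter; origin at the centre of its underside. Leave alone.
- spoon: Steel serving spoon 220 mm long lying on the counter; origin at the middle of its length, x along it. Leave alone.
Things that resemble listed ones, but are neither listed nor needed, are in the scene too. There is more than one size of the part that bears spatula_center; the job needs the largest. Of the things shaped like the board, the wooden one is meant.

How it is judged:
By the outcome, as a careful person would: the job done as asked, in the order asked, and still so for the second after the job is handed in, with the robot touching nothing.
It also fails if it takes over 72 s, if anything falls off the work surface, if the arm or the gripper's body presses on something with over 40 N, if the wrist force passes 120 N, or if a joint passes its speed limit or range.

## Robot

A 6-joint arm with a two-finger parallel gripper is mounted at the origin on the work surface. World frame = base frame: x ahead of the robot, y to its left, z up, the work surface at z = 0. Lengths are in m, angles in rad, forces in N, time in s.
With the tool pointing down it reaches from about 0.275 to 0.875 m from the base axis. Payload 12.5 kg.
Tool frame: the origin (TCP) lies at the very end of the fingers, on their centre line; the grasp point (between the pads) lies robot.pinch_z behind it (robot.pinch_z is the distance from the TCP to the grasp point, in m); z points along the fingers, y is the direction in which the jaws open and shut (so a half turn about z gives the same grasp; the last joint's range is limited). The gripper opens to 85 mm and grips with 20 to 120 N. Pads are 22 mm wide; open, the fingers measure 114 mm over their backs; the gripper's body (76 mm by 85 mm) begins 54 mm behind the grasp point. The pads swing forward as they close: fully open they stand 13 mm farther back than shut.
Start: joints at [1.097, 0.351, 1.652, -0, 1.139, -0.085], TCP at [0.208, 0.509, 0.231] pointing down, gripper open.
Joint ranges: [-2.75, 2.75], [-0.79, 2.1], [0.01, 2.65], [-1.57, 4.71], [0.07, 3.14], [-2.87, 2.87]. Speed limits (rad/s): [2.22, 2.22, 2.79, 3.14, 3.14, 3.14].

## Interface

Orientations are given as [roll, pitch, yaw] about the fixed x, y, z axes, in that order (R = Rz(yaw) Ry(pitch) Rx(roll)).
In Python, from cell import robot gives the robot as it stands. Calls block until the motion is done:
- robot.move_pose(position, orientation): joint-space move of the TCP to a pose.
- robot.movel(position, rot=None, feed=0.15, max_force=None): straight line of the TCP; rot=None keeps the orientation; feed is the mean speed in m/s. With max_force (N) it stops when the force on the tool has changed by that much, and returns True; else False.
- robot.move_joints(angles): joint-space move.
- robot.gripper_open() and robot.gripper_close(grip_force=None): open the fingers fully, or close them until they stop; grip_force is the grip in N (None keeps the last).
- robot.sleep(seconds).
- robot.solve_ik(position, orientation): joint angles nearest the present ones, or None.
- robot.get_image(name): name is "side" or "top"; returns the picture (400x640x3 uint8, blue, green, red); there is no depth.
- robot.calibration(name): a dict with "mtx" (3x3 intrinsics, pixels), "pose" (4x4, takes a point from camera to world coordinates). Camera axes: x right, y down, z forward; pixel columns grow to the right and rows downward; lengths in m; the calibration is good to about 2 mm. A picture is of the moment at which its call begins. calibration takes no time and is no camera call.
A pose or a line that the arm cannot do raises robot.MotionError and nothing moves.
- robot.finish_job(): hands the job in, once; it reports no verdict.
Trained networks look in the newest picture that a camera, given by its name, has taken for a name from the list of things; names that differ only in an ending like _2 or _b are one class to them, and where a whole thing is asked for, a point or a joint stands for the part that bears it (a point fixed in the world has none). Each returns a list of dicts, best first, with "confidence" (0 to 1); they miss things now and then, are a little off and sometimes report something else, mostly with a low value. They report only what shows in the picture. A call takes as long as a camera call. They do not tell look-alikes from the thing itself.
- robot.cut_out(target, camera): "region" (400x640 bool, what is visible of it) and "extent" ([centre column, centre row, width, height] in pixels, round what is visible of it).
- robot.landmark_of(target, camera): "at" ([column, row] in pixels: a listed point, or the origin of a listed thing).
Readings, each from a call of its own:
- robot.get_clock(): time.
- robot.get_joints(): joint angles.
- robot.get_dq(): joint speeds.
- robot.get_tau(): joint torques, N m.
- robot.get_position(): TCP position.
- robot.get_eef_rot(): TCP orientation.
- robot.get_ft_force(): force on the tool from outside, world axes, zero at the start.
- robot.get_torque(): the same for the moment, N m.
- robot.get_width(): finger opening in m.
Only numpy, scipy, OpenCV 4.12 (cv2) and the standard library are available. Lean on these libraries where they do the work, as an engineer would, in place of code of your own. Each camera call takes 0.05 s, during which the arm holds its last target.

## Working session

There is one attempt and no reset: what is moved stays moved. The work goes in short steps, each a Python script; the robot and the scene stay as the last script left them, time stands still between calls to the robot, and variables do not carry over. Pictures are saved under pics/ and viewed, and the job is handed in when it is done.

```bash
mkdir -p pics; ls
python3 - <<'E'
from cell import robot
import cv2, numpy as np
for c in ("top","side"):
    im=robot.get_image(c); cv2.imwrite(f"pics/{c}0.png",im)
    k=robot.calibration(c); print(c,k["mtx"].round(1).tolist(),k["pose"].round(3).tolist())
    for t in ["case","lower_door_handle","upper_door_handle","jar_center","other_jar_center","spatula_center","mat","board","bowl","spoon"]:
        r=robot.landmark_of(t,c); print(t,[(np.round(d["at"]).tolist(),round(d["confidence"],2)) for d in r])
print(robot.pinch_z, robot.get_clock(),robot.get_eef_rot(),robot.get_position())
E
```

```text
pics
top [[507.6, 0.0, 311.9], [0.0, 507.6, 187.1], [0.0, 0.0, 1.0]] [[0.014, -0.999, 0.049, 0.361], [-1.0, -0.015, -0.007, -0.087], [0.008, -0.049, -0.999, 1.769], [0.0, 0.0, 0.0, 1.0]]
case [([288.0, 139.0], 0.78)]
lower_door_handle [([334.0, 135.0], 0.92)]
upper_door_handle [([235.0, 139.0], 0.83)]
jar_center []
other_jar_center []
spatula_center [([453.0, 159.0], 0.8), ([309.0, 133.0], 0.75), ([289.0, 214.0], 0.62)]
mat [([387.0, 188.0], 0.66)]
board [([182.0, 251.0], 0.68), ([181.0, 190.0], 0.66), ([391.0, 129.0], 0.17)]
bowl [([393.0, 131.0], 0.89)]
spoon [([178.0, 123.0], 0.7)]
side [[364.6, 0.0, 316.0], [0.0, 364.6, 208.7], [0.0, 0.0, 1.0]] [[0.917, -0.244, 0.315, 0.112], [-0.398, -0.559, 0.727, -0.88], [-0.001, -0.793, -0.61, 0.806], [0.0, 0.0, 0.0, 1.0]]
case [([347.0, 213.0], 0.67)]
lower_door_handle [([377.0, 212.0], 0.7)]
upper_door_handle [([326.0, 161.0], 0.65)]
jar_center []
other_jar_center []
spatula_center [([440.0, 369.0], 0.92), ([361.0, 202.0], 0.79), ([282.0, 236.0], 0.6)]
mat []
board [([216.0, 190.0], 0.7), ([266.0, 176.0], 0.56)]
bowl [([423.0, 290.0], 0.8)]
spoon [([319.0, 164.0], 0.45)]
0.0187 1.1 [3.14157209e+00 5.56783329e-06 2.75278516e+00] [0.20846875 0.5089476  0.23128466]
```

Run:
```python
import cv2
im=cv2.imread("pics/top0.png"); cv2.imwrite("pics/top0z.png",cv2.resize(im[70:290,140:480],(800,518),interpolation=cv2.INTER_CUBIC))
im=cv2.imread("pics/side0.png"); cv2.imwrite("pics/side0z.png",cv2.resize(im[100:400,160:560],(800,600),interpolation=cv2.INTER_CUBIC))
```

```text
(no output)
```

View pics/top0z.png

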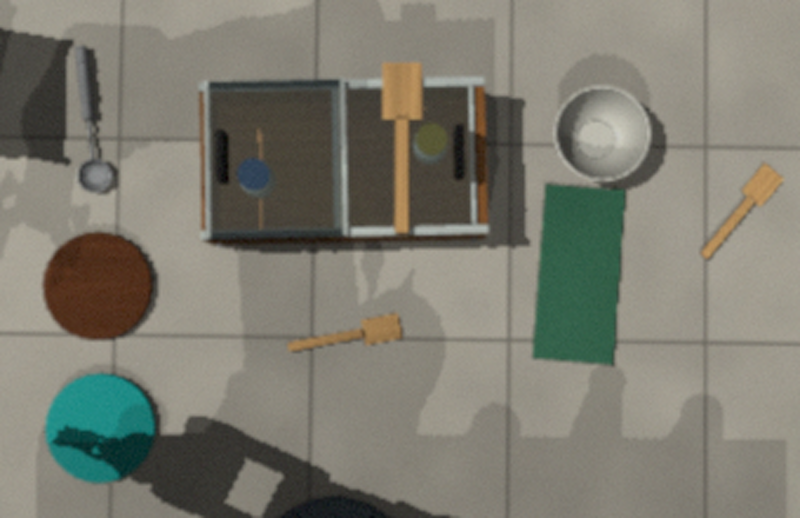

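View pics/side0z.png

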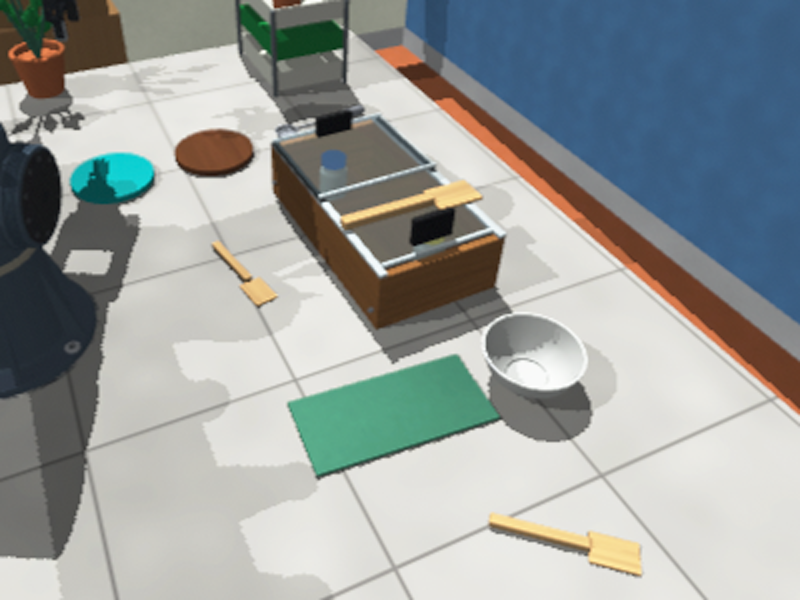

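```bash
cat > h.py <<'E'
from cell import robot
import cv2, numpy as np
def w(c,uv,z):
    k=robot.calibration(c);P=np.asarray(k["pose"]);M=np.asarray(k["mtx"])
    uv=np.atleast_2d(np.asarray(uv,float))
    d=np.c_[uv,np.ones(len(uv))]@np.linalg.inv(M).T@P[:3,:3].T
    o=P[:3,3]; s=(z-o[2])/d[:,2]
    return (o+d*s[:,None])[:,:2]
def px(c,p):
    k=robot.calibration(c);P=np.linalg.inv(np.asarray(k["pose"]))
    q=P[:3,:3]@np.asarray(p,float)+P[:3,3]; q=np.asarray(k["mtx"])@q; return q[:2]/q[2]
def maskpts(reg): # pixel (col,row)
    r,c=np.nonzero(reg); return np.c_[c,r].astype(float)
def rect(c,reg,z):
    p=w(c,maskpts(reg),z); R=cv2.minAreaRect((p*1000).astype(np.float32)); 
    return np.round(R[0],1),np.round(R[1],1),round(R[2],1),(p.mean(0)*1000).round(1)
E
python3 - <<'E'
from h import *
for c in ("top","side"):
    robot.get_image(c)
    for t,z in [("case",.11),("lower_door",.11),("upper_door",.12),("lower_door_handle",.158),("upper_door_handle",.158),("spatula_center",.126),("mat",.006),("board",.014),("bowl",.06),("jar_center",.095),("spoon",0.01)]:
        for d in robot.cut_out(t,c):
            if d["confidence"]>.3: print(c,t,round(d["confidence"],2),d["region"].sum(),np.round(d["extent"]).tolist(),*rect(c,d["region"],z))
for t,z in [("lower_door_handle",.146),("upper_door_handle",.146),("spatula_center",.118),("case",0)]:
  for c in ("top","side"):
    for d in robot.landmark_of(t,c): print(t,c,w(c,d["at"],z).round(4),round(d["confidence"],2))
E
```

```text
top case 0.94 7800 [284.0, 139.0, 122.0, 73.0] [603.4  -8.9] [232.3 398.9] 1.8 [599.9  -2.2]
top case 0.33 4015 [255.0, 139.0, 62.0, 68.0] [603.2  86.2] [221.7 197.3] 1.3 [603.2  85.4]
top lower_door 0.83 2667 [312.0, 137.0, 56.0, 60.0] [ 610.9 -104.2] [197.4 181.8] 2.1 [ 605.6 -105.5]
top upper_door 0.8 4054 [257.0, 138.0, 60.0, 69.0] [599.7  85.4] [226.3 198.6] 2.1 [601.5  85.2]
top lower_door_handle 0.73 2649 [316.0, 138.0, 58.0, 62.0] [ 601.9 -105.2] [189.6 175.6] 1.0 [ 596.9 -106.2]
top upper_door_handle 0.92 4080 [255.0, 138.0, 62.0, 66.0] [594.7  79.9] [218.5 194.1] 1.3 [595.7  80.7]
top spatula_center 0.85 308 [286.0, 211.0, 50.0, 10.0] [358.4 -15.3] [ 35.6 155.5] 10.3 [361.1 -34.3]
top spatula_center 0.82 310 [454.0, 158.0, 33.0, 40.0] [ 539.  -555.4] [ 34.5 153.6] 45.5 [ 548.6 -569.3]
top spatula_center 0.7 730 [311.0, 132.0, 16.0, 73.0] [619.8 -90.8] [232.9  52.3] 0.9 [647.1 -90.5]
top spatula_center 0.57 2647 [384.0, 187.0, 39.0, 73.0] [ 446. -337.] [118.1 245.1] 86.5 [ 446.3 -337.3]
top spatula_center 0.41 1320 [395.0, 127.0, 39.0, 38.0] [ 643.5 -367.9] [128.2 130.9] 0.9
[... 1633 characters left out ...]
0, 41.0] [ 656.7 -383.9] [150.  140.5] 66.5 [ 652.6 -385.8]
side spoon 0.46 93 [321.0, 160.0, 41.0, 13.0] [682.2 382.4] [222.5  43.5] 3.0 [650.6 380.3]
lower_door_handle top [[ 0.6136 -0.1744]] 0.62
lower_door_handle side [[ 0.6145 -0.1643]] 0.7
upper_door_handle top [[0.5948 0.1584]] 0.94
upper_door_handle side [[0.5986 0.1573]] 0.6
spatula_center top [[ 0.5353 -0.558 ]] 0.79
spatula_center top [[ 0.3559 -0.0091]] 0.69
spatula_center top [[ 0.624  -0.0949]] 0.68
spatula_center top [[ 0.6315 -0.3634]] 0.49
spatula_center side [[ 0.4835 -0.6321]] 0.87
spatula_center side [[ 0.3331 -0.1299]] 0.73
case top [[ 0.616  -0.0093]] 0.7
case side [[0.6262 0.0042]] 0.68
case side [[0.674  0.3653]] 0.42
```

Run:
```python
from h import *
im=cv2.imread("pics/top0.png"); hsv=cv2.cvtColor(im,cv2.COLOR_BGR2HSV)
def m(lo,hi,x0,x1,y0,y1):
    k=cv2.inRange(hsv,np.array(lo),np.array(hi)); z=np.zeros_like(k); z[y0:y1,x0:x1]=k[y0:y1,x0:x1]; return z>0
print(hsv[150,311],hsv[135,335],hsv[130,323],hsv[108,311],hsv[150,290])
sp=m((8,90,120),(25,255,255),299,322,92,172)
p=maskpts(sp);print("sp n",len(p))
print("spat",rect("top",sp,.122))
hd=sp.copy(); hd[:124]=False
q=w("top",maskpts(hd),.126); vx=cv2.fitLine(q.astype(np.float32),cv2.DIST_L2,0,.01,.01).ravel(); print("handle dir",np.degrees(np.arctan2(vx[1],vx[0])),vx[2:],q.min(0),q.max(0))
for a,b in ((228,242),(330,342)):
    f=m((0,0,0),(180,255,45),a,b,118,155); print("fin",f.sum(),rect("top",f,.158))
y=m((20,80,60),(40,255,255),312,332,118,142); print("jar",y.sum(),rect("top",y,.095))
# case edge rows: light rims
g=cv2.cvtColor(im,cv2.COLOR_BGR2GRAY)
for c in (235,255,275,295,325): print(c,g[96:112,c].tolist(),g[160:178,c].tolist())
```

```text
[ 17 126 172] [15 21 24] [31 99 88] [ 17 128 175] [22 64 72]
sp n 684
spat (array([620.4, -90.6]), array([233.5,  52.4]), 0.8, array([649. , -91.4]))
handle dir 0.66242665 [ 0.5752978  -0.09286796] [ 0.50328964 -0.102064  ] [ 0.6473941  -0.08243705]
fin 112 (array([599.3, 153.2]), array([70.7, 15.9]), 1.2, array([599. , 151.8]))
fin 92 (array([ 610.8, -170.6]), array([70.8, 12.8]), 0.7, array([ 609.7, -169.4]))
jar 129 (array([ 639.1, -134.5]), array([42.2, 38.9]), 19.4, array([ 639.2, -134.3]))
235 [135, 137, 136, 136, 137, 136, 137, 137, 118, 59, 53, 59, 74, 64, 65, 63] [72, 70, 73, 70, 71, 67, 72, 69, 69, 54, 51, 39, 26, 42, 78, 125, 151, 152]
255 [133, 131, 134, 135, 133, 136, 131, 122, 90, 55, 55, 69, 76, 68, 64, 64] [68, 70, 67, 67, 65, 68, 69, 70, 60, 53, 41, 26, 22, 38, 53, 52, 59, 98]
275 [123, 124, 127, 126, 123, 125, 125, 107, 61, 53, 57, 68, 64, 61, 58, 61] [67, 69, 67, 69, 68, 61, 68, 68, 55, 46, 37, 25, 34, 47, 54, 60, 84, 120]
295 [137, 133, 133, 132, 133, 132, 134, 142, 153, 153, 136, 98, 68, 64, 63, 59] [68, 67, 67, 69, 71, 82, 133, 177, 180, 158, 102, 52, 43, 57, 65, 69, 103, 133]
325 [130, 132, 132, 133, 133, 135, 149, 166, 171, 170, 141, 77, 64, 63, 64, 63] [65, 66, 68, 69, 70, 105, 154, 173, 166, 133, 59, 46, 62, 74, 82, 120, 155, 161]
```

Run:
```python
import cv2
im=cv2.imread("pics/top0.png"); cv2.imwrite("pics/top0c.png",cv2.resize(im[95:180,220:355],(800,504),interpolation=cv2.INTER_NEAREST))
```

```text
(no output)
```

View pics/top0c.png

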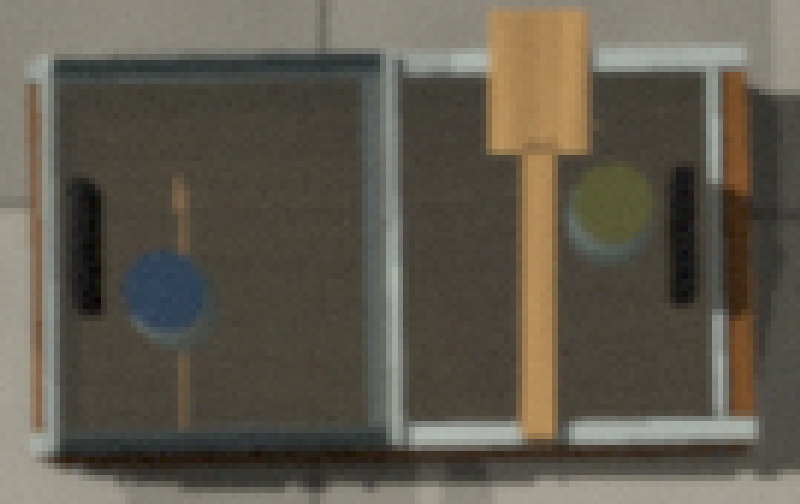

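Run:
```python
from h import *
pi=np.pi;r=np.radians
for n,p,ys in [("spat",(.62,-.0922,.11),(r(.7),r(.7)+pi)),("mat",(.452,-.355,.0085),(r(-4.3),r(-4.3)+pi)),("fin",(.611,-.17,.127),(r(2),r(2)+pi)),
  ("jar",(.639,-.1345,.06),(r(47),r(47)+pi,r(-43),r(-43)+pi)),("board",(.426,.352,.065),(r(47),r(47)+pi,r(-43),r(-43)+pi))]:
    for y in ys:
        q=robot.solve_ik(list(p),[pi,0,y]); print(n,round(np.degrees(y)),None if q is None else np.round(q,2))
```

```text
spat 1 [-0.22  0.63  1.54 -0.    0.98  1.34]
spat 181 [-0.22  0.63  1.54  0.    0.98 -1.8 ]
mat -4 [-0.75  0.7   1.72 -0.    0.72  0.9 ]
mat 176 [-0.75  0.7   1.72  0.    0.72 -2.24]
fin 2 [-0.34  0.62  1.51 -0.    1.02  1.19]
fin 182 [-0.34  0.62  1.51  0.    1.02 -1.95]
jar 47 [-0.28  0.73  1.48 -0.    0.93  0.47]
jar 227 [-0.28  0.73  1.48  0.    0.93 -2.67]
jar -43 [-0.28  0.73  1.48 -0.    0.93  2.04]
jar 137 [-0.28  0.73  1.48  0.    0.93 -1.1 ]
board 47 [ 0.61  0.58  1.77 -0.    0.79  1.36]
board 227 [ 0.61  0.58  1.77  0.    0.79 -1.78]
board -43 None
board 137 [ 0.61  0.58  1.77 -0.    0.79 -0.21]
```

Run:
```python
from h import *
r=np.radians;pi=np.pi
robot.move_pose([.62,-.0922,.24],[pi,0,r(.7)])
s=robot.movel([.62,-.0922,.1125],feed=.12,max_force=8)
print("stop",s,robot.get_position())
robot.gripper_close(30); print("w",robot.get_width(),robot.get_ft_force())
robot.movel([.62,-.0922,.24],feed=.2)
print("w",robot.get_width(),robot.get_clock(),robot.get_ft_force())
for c in ("top","side"): cv2.imwrite(f"pics/{c}1.png",robot.get_image(c))
im=cv2.imread("pics/side1.png"); cv2.imwrite("pics/side1z.png",cv2.resize(im[60:360,200:600],(800,600)))
```

```text
stop False [ 0.62045474 -0.09228732  0.11331646]
w 0.01935558277212424 [-0.85370927 -0.35245477  2.32216259]
w 0.019153891145695517 7.8833 [-0.33751503  0.61312207 -1.46069783]
```

View pics/side1z.png

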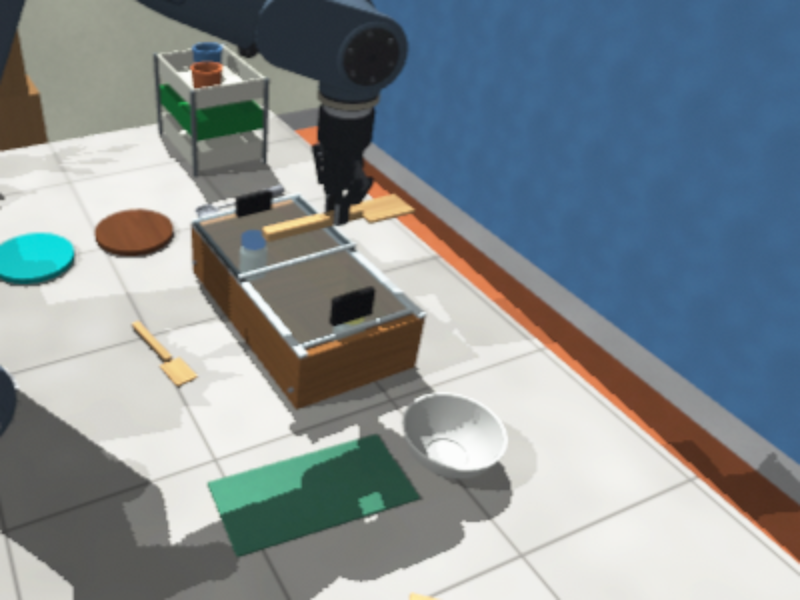

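The side picture shows the spatula held level in the fingers above the case (zoomed at about 340,215), with nothing else moved. Next I lay it on the mat.

Run:
```python
from h import *
r=np.radians;pi=np.pi
x,y=.452,-.355
robot.move_pose([x,y,.16],[pi,0,r(-4.3)])
robot.movel([x,y,.03],feed=.15)
print(robot.movel([x,y,.0085],feed=.05,max_force=4),robot.get_position(),robot.get_ft_force())
robot.gripper_open()
robot.movel([x,y,.16],feed=.25)
robot.move_pose([.611,-.170,.22],[pi,0,r(2)])
print(robot.get_clock())
for c in ("top","side"): cv2.imwrite(f"pics/{c}2.png",robot.get_image(c))
im=cv2.imread("pics/side2.png"); cv2.imwrite("pics/side2z.png",cv2.resize(im[100:400,200:600],(800,600)))
```

```text
True [ 0.45173213 -0.35480343  0.008412  ] [-0.82046963  0.95724807  4.0740861 ]
13.075
```

View pics/side2z.png

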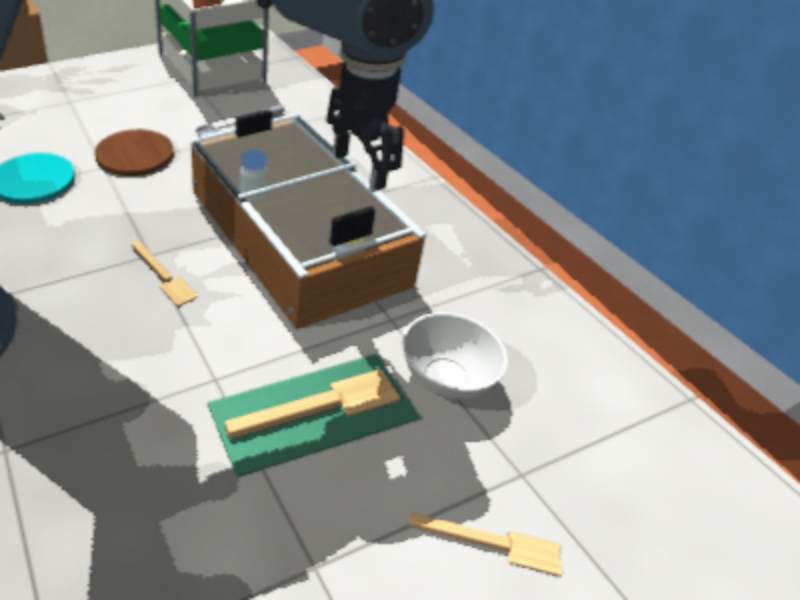

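View pics/top2.png

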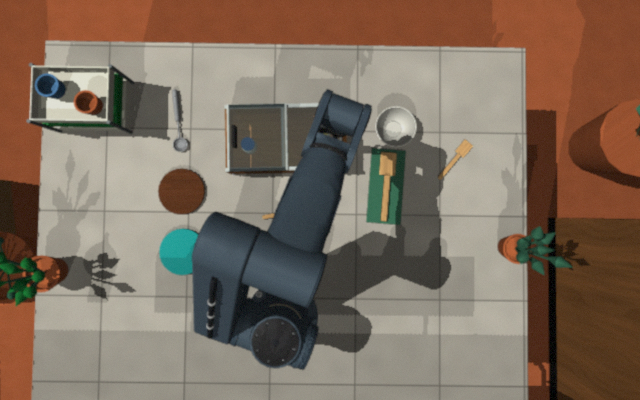

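The spatula lies flat within the mat (top view about 387,187), clear of the bowl. Now the lower door.

Run:
```python
from h import *
r=np.radians;pi=np.pi
x,y=.611,-.170
print(robot.movel([x,y,.128],feed=.15,max_force=10))
robot.gripper_close(30); print("w",robot.get_width(),robot.get_position(),robot.get_ft_force())
d=np.array([-.035,.9994])*.152
s=robot.movel([x+d[0],y+d[1],.128],feed=.08,max_force=12)
p=robot.get_position();print("stop",s,p,robot.get_ft_force(),robot.get_width())
robot.gripper_open()
robot.movel([p[0],p[1],.25],feed=.25)
robot.move_pose([.45,.2,.3],[pi,0,r(47)])
print(robot.get_clock())
for c in ("top","side"): cv2.imwrite(f"pics/{c}3.png",robot.get_image(c))
im=cv2.imread("pics/side3.png"); cv2.imwrite("pics/side3z.png",cv2.resize(im[100:400,200:600],(800,600)))
im=cv2.imread("pics/top3.png"); cv2.imwrite("pics/top3z.png",cv2.resize(im[70:290,140:480],(800,518),interpolation=cv2.INTER_CUBIC))
hsv=cv2.cvtColor(im,cv2.COLOR_BGR2HSV)
k=cv2.inRange(hsv,np.array((20,80,60)),np.array((40,255,255)));k[:,:305]=0;k[:,340:]=0;k[:110]=0;k[150:]=0
print("jar",(k>0).sum(),rect("top",k>0,.095), robot.landmark_of("jar_center","top"))
```

```text
False
w 0.010991467548492917 [ 0.61105947 -0.17000673  0.12821036] [-1.63215461 -0.08106864  2.4190196 ]
stop True [ 0.60621902 -0.03398207  0.12828073] [-0.24641537 -4.94764644  2.76951026] 0.011274916143555688
18.5583
jar 176 (array([ 637.6, -133.4]), array([49.1, 46.3]), 64.2, array([ 637.5, -133.6])) [{'at': [321.8, 130.0], 'confidence': 0.45}]
```

View pics/top3z.png

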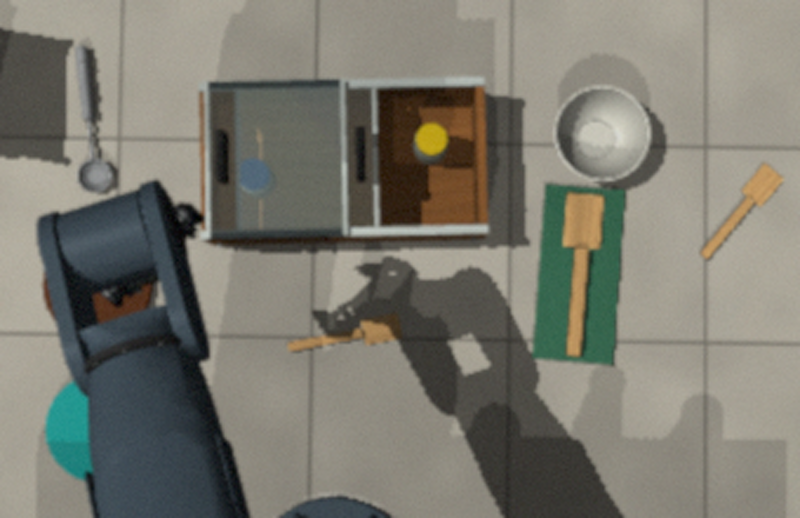

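View pics/side3z.png

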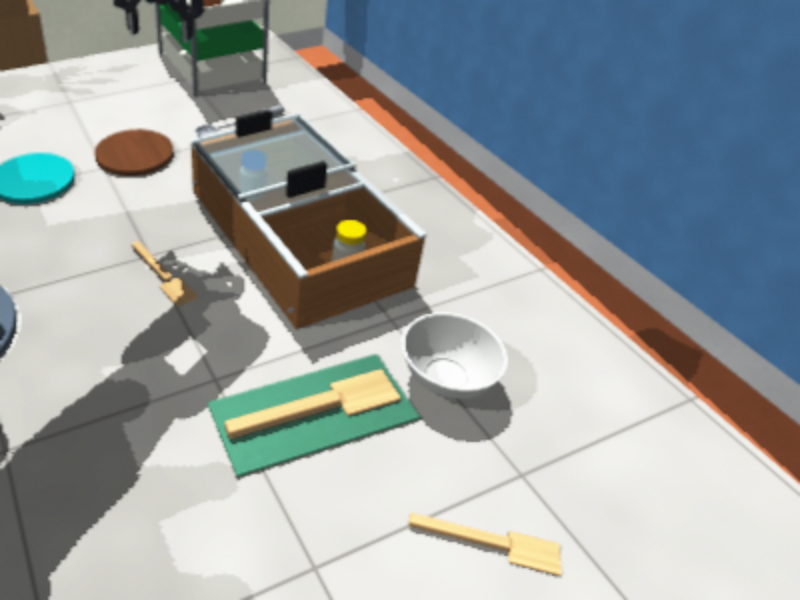

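The lower door is fully under the upper one, its fin now at zoomed (361,155). The yellow jar is exposed at (431,140). The upper fin has not moved from (222,157). Next is the jar.

Run:
```python
from h import *
r=np.radians;pi=np.pi
im=cv2.imread("pics/side3.png");hsv=cv2.cvtColor(im,cv2.COLOR_BGR2HSV)
k=cv2.inRange(hsv,np.array((25,150,120)),np.array((35,255,255)));k[:205]=0;k[230:]=0;k[:,:360]=0;k[:,390:]=0
print("side cap",rect("side",k>0,.09))
x,y=.638,-.134
robot.move_pose([x,y,.22],[pi,0,r(47)])
s=robot.movel([x,y,.055],feed=.1,max_force=8); print(s,robot.get_position())
if not s:
    robot.gripper_close(40); print("w",robot.get_width(),robot.get_ft_force())
    p=robot.get_position()
    robot.movel([x,y,.27],feed=.15); print("w",robot.get_width(),robot.get_ft_force())
for c in ("top","side"): cv2.imwrite(f"pics/{c}4.png",robot.get_image(c))
im=cv2.imread("pics/side4.png"); cv2.imwrite("pics/side4z.png",cv2.resize(im[60:360,200:600],(800,600)))
print(robot.get_clock())
```

```text
side cap (array([ 639.5, -131.9]), array([55.4, 45. ]), 66.5, array([ 639.1, -129.3]))
False [ 0.63830288 -0.13406161  0.0555616 ]
w 0.04780442485303964 [-2.30139439  1.02848741  5.1653771 ]
w 0.047356082565196314 [-0.05246716 -0.41715975 -2.07561979]
24.1
```

View pics/side4z.png

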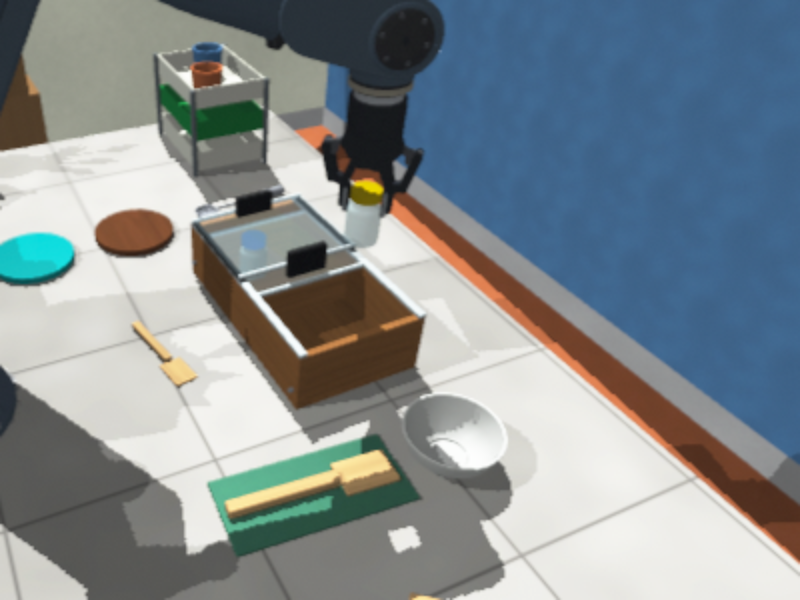

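The jar hangs upright in the gripper (zoomed 363,215) and the blue jar has not moved. I'll carry it to the board.

Run:
```python
from h import *
r=np.radians;pi=np.pi
x,y=.427,.352
robot.move_pose([x,y,.25],[pi,0,r(47)])
print("w",robot.get_width())
robot.movel([x,y,.075],feed=.12)
s=robot.movel([x,y,.058],feed=.03,max_force=4); print(s,robot.get_position(),robot.get_ft_force())
robot.sleep(.2)
robot.gripper_open(); robot.sleep(.2)
robot.movel([x,y,.22],feed=.12)
robot.move_pose([.3,.1,.3],[pi,0,r(47)])
print(robot.get_clock(),robot.get_ft_force())
for c in ("top","side"): cv2.imwrite(f"pics/{c}5.png",robot.get_image(c))
im=cv2.imread("pics/side5.png"); cv2.imwrite("pics/side5z.png",cv2.resize(im[100:400,200:600],(800,600)))
im=cv2.imread("pics/top5.png"); cv2.imwrite("pics/top5z.png",cv2.resize(im[70:290,140:480],(800,518),interpolation=cv2.INTER_CUBIC))
```

```text
w 0.04721953546445971
True [0.42684743 0.35194609 0.05946915] [-0.2185715  -0.12510432  5.66247336]
31.625 [ 1.10867504  1.22106557 -0.4484795 ]
```

View pics/side5z.png

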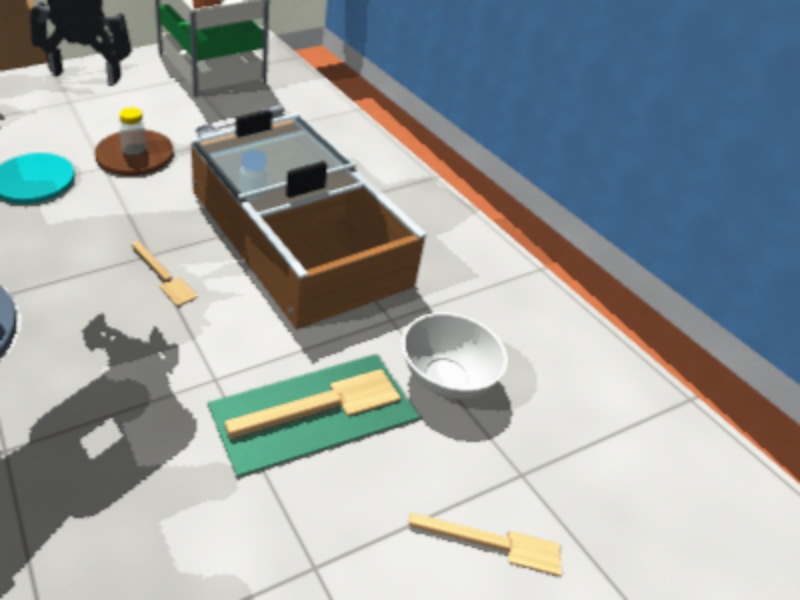

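View pics/top5z.png

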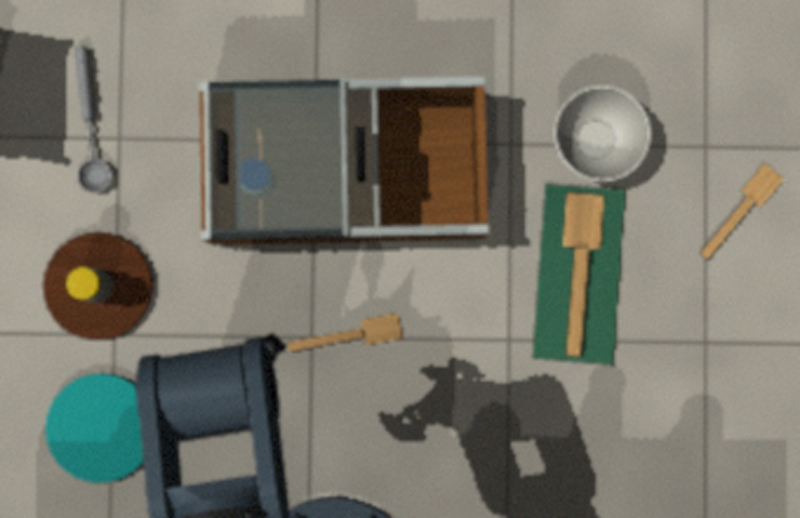

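Run:
```python
from h import *
im=cv2.imread("pics/top5.png");g=cv2.cvtColor(im,cv2.COLOR_BGR2GRAY);hsv=cv2.cvtColor(im,cv2.COLOR_BGR2HSV)
for a,b in ((228,242),(285,300)):
    f=np.zeros(g.shape,bool); f[118:155,a:b]=(hsv[118:155,a:b,2]<40); print("fin",f.sum(),rect("top",f,.158))
# project case model at hypothesised centre
ps=np.radians(2)
for r in (112,150,165):
  print(r,g[r,220:246].tolist(),g[r,296:304].tolist(),g[r,338:352].tolist())
for yc in (-.004,-.009):
  c=np.array([.606,yc])
  def P(x,y,z): return px("top",[c[0]+x*np.cos(ps)-y*np.sin(ps),c[1]+x*np.sin(ps)+y*np.cos(ps),z]).round(1)
  print(yc,"ends L top/base",P(-.06,.2,.11),P(-.06,.2,0),"R",P(-.06,-.2,.11),"L188@.12",P(-.06,.188,.12),"door edge -48@.11",P(-.06,-.048,.11),"corners",P(-.11,.2,.11),P(.11,.2,.11),P(.11,-.2,.11),P(-.11,-.2,.11))
vis=cv2.resize(im[95:180,215:355],(800,486),interpolation=cv2.INTER_NEAREST);cv2.imwrite("pics/top5c.png",vis)
```

```text
fin 99 (array([597.7, 151.6]), array([67.5, 12.8]), 1.3, array([597.4, 151. ]))
fin 69 (array([605.5, -36.5]), array([70.7,  6.4]), 0.9, array([605.4, -36.5]))
112 [152, 151, 152, 151, 136, 114, 140, 170, 142, 87, 65, 65, 62, 62, 66, 61, 66, 64, 68, 75, 89, 95, 98, 95, 95, 92] [66, 87, 131, 128, 79, 34, 27, 26] [28, 25, 29, 50, 80, 88, 89, 82, 63, 50, 51, 54, 62, 70]
150 [156, 155, 158, 156, 154, 125, 105, 154, 165, 118, 70, 61, 66, 68, 67, 72, 73, 68, 66, 74, 85, 94, 98, 113, 112, 107] [68, 73, 98, 132, 118, 70, 37, 32] [81, 82, 77, 65, 59, 78, 87, 89, 80, 61, 57, 69, 77, 79]
165 [158, 158, 156, 156, 152, 127, 108, 153, 175, 128, 77, 63, 62, 65, 67, 69, 72, 70, 67, 69, 77, 92, 93, 99, 97, 94] [83, 81, 86, 123, 130, 91, 65, 58] [119, 125, 128, 130, 132, 133, 139, 136, 136, 110, 85, 76, 75, 77]
-0.004 ends L top/base [222.8 156.3] [228.1 159.7] R [344.8 153.9] L188@.12 [226.  155.8] door edge -48@.11 [298.5 154.8] corners [223.  171.5] [222.2 104.9] [343.6 102.6] [345.1 169. ]
-0.009 ends L top/base [224.4 156.3] [229.5 159.7] R [346.3 153.9] L188@.12 [227.6 155.9] door edge -48@.11 [300.  154.8] corners [224.6 171.5] [223.7 104.9] [345.1 102.6] [346.7 169.1]
```

View pics/top5c.png

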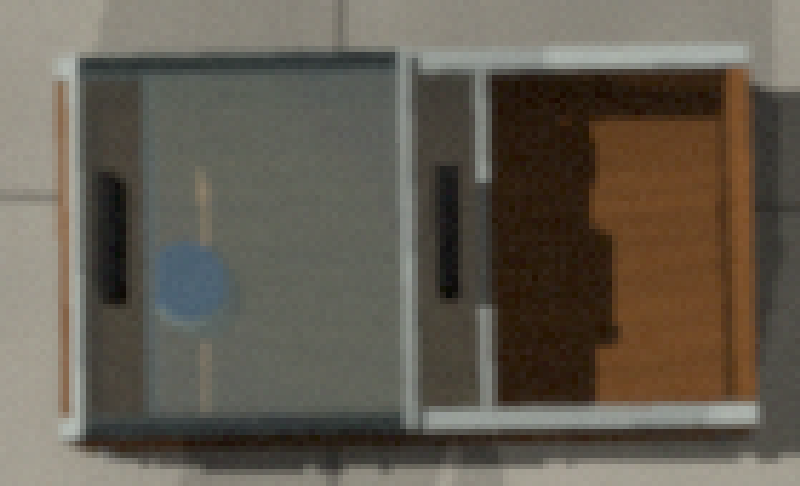

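Run:
```python
from h import *
a=cv2.imread("pics/top0.png");b=cv2.imread("pics/top5.png");hb=cv2.cvtColor(b,cv2.COLOR_BGR2HSV)
k=cv2.inRange(hb,np.array((22,150,120)),np.array((36,255,255)));k[:,:160]=0;k[:,205:]=0;k[:165]=0;k[215:]=0
print("cap on board",rect("top",k>0,.099))
for n,(x0,x1,y0,y1) in dict(bowl=(374,418,104,149),spoon=(168,192,86,152),upfin=(224,242,118,155)).items():
    p,_=cv2.phaseCorrelate(*[cv2.cvtColor(i[y0:y1,x0:x1],cv2.COLOR_BGR2GRAY).astype(np.float64) for i in (a,b)]); print(n,np.round(p,2))
robot.finish_job(); print(robot.get_clock())
```

```text
cap on board (array([428.1, 351.8]), array([42.9, 42.6]), 1.5, array([427.3, 351.8]))
bowl [0.49 0.5 ]
spoon [ 0.  -0.1]
upfin [-0.19  0.07]
the job is handed in; nothing more can be done
the job is handed in; nothing more can be done
```

I laid the large spatula flat on the green mat, then slid the lower door, the one above the yellow-capped jar, open until it hit its stop. I lifted the jar out, stood it upright on the round wooden board and handed the job in. The clock stood at about 32 s at the last reading before that, out of the 72 s allowed.

**Last checks:**
- **Jar:** it stands upright. Its cap is at (0.427, 0.352), within about 2 mm of where I measured the board's centre.
- **Open door:** the fin moved 136 mm before hitting a hard stop. The door's edge in the picture matches fully open, so I think it started about 4 mm ajar.
- **Spatula:** it lies flat on the mat, and every part of it in the pictures is within the mat's edges.
- **Spoon and upper door:** neither shifted by more than about 0.2 pixel. The blue-capped jar looks unmoved in the pictures, but I did not measure it.

**Checks that disagreed:**
- **Upper door:** its outer edge looks shut, but its fin position suggests it may be about 4 mm ajar, as it was at the start. I did not touch it.
- **Bowl:** the picture comparison showed a half-pixel shift, about 2 mm. The arm never went near it, so I put this down to changed shadows, but I did not check further.

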